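# Post a notebook through the sprung flap of the shop's returns box

## Robot

A 6-joint arm with a two-finger parallel gripper is mounted at the origin on a cart in front of the work surface, level with it; the furniture and walls round the work are solid. World frame = base frame: x ahead of the robot, y to its left, z up, the work surface at z = 0. Lengths are in mm, angles in rad, forces in N, time in s.
With the tool pointing down it reaches from about 350 to 775 mm from the base axis. Payload 7.3 kg.
Tool frame: the origin (TCP) lies on the mounting face of the last link; the fingertips stand 178 mm ahead of it and the grasp point (between the pads) lies 159 mm ahead of it; z points along the fingers, y is the line along which they close (so a half turn about z gives the same grasp; the last joint's range is limited). The gripper opens to 92 mm and grips with 3 to 60 N. Pads are 19 mm wide; open, the fingers measure 130 mm over their backs; the gripper's body (75 mm by 190 mm) begins 47 mm behind the grasp point.
Start: joints at [1.17, 0.342, 1.524, -0, 1.275, -0.146], TCP at [132.305, 508.058, 404.741] pointing down, gripper open.
Joint ranges: [-2.53, 2.53], [-0.77, 2.02], [0.04, 2.7], [-1, 4.14], [0.28, 2.66], [-3.11, 3.11]. Speed limits (rad/s): [2.57, 2.57, 3.14, 3.14, 3.14, 3.14].

## Interface

Orientations are given as [roll, pitch, yaw] about the fixed x, y, z axes, in that order (R = Rz(yaw) Ry(pitch) Rx(roll)).
In Python, from plant import bot gives the robot as it stands.
- The arm moves only by the tool shift_gripper, called after "Call:" as name(argument=value, ...) on one line, values as JSON. Schema: {"type":"object","properties":{"motion":{"type":"object","properties":{"segments":{"type":"array","items":{"type":"array","items":{"type":"number"},"minItems":5,"maxItems":5},"minItems":1,"maxItems":5}},"additionalProperties":false,"required":["segments"]},"only":{"type":"string"},"quiet":{"type":"boolean"},"lines":{"type":"string"}},"required":["motion"],"additionalProperties":false}. motion is an object whose key "segments" holds a list of rows, 1 to 5 of them, each of 5 numbers: the finger opening in mm, then dx, dy, dz in mm, then a turn about the tool's z in rad; each row is the pose to reach, as a shift and turn from the pose commanded when the call began, along the tool's axes at that moment; what a row does not reach only later rows make up. A row lasts 1/8 s, in which the tool goes at most 62.5 mm and 0.188 rad, less where a joint would pass 70% of its speed; a pose out of reach is approached as far as the arm can. The fingers move at their own pace and stop on an object; the grip force is fixed at half the most. Time passes only in rows, so rows that do not move let the fingers close. The tool returns the time, the measured TCP pose, the force, the opening and the grip force at its end. only (a regular expression) keeps the lines of the reply that match it, lines (a string "A,B") keeps lines A to B, and quiet returns only ok. Input that does not fit is refused with a message, and nothing moves.
- bot.get_obs(): the state, without advancing time (a new reading comes with each control period).
- bot.capture(name): name is "scene" or "top"; returns a dict with "color" (480x640x3 uint8, red, green, blue), "K" (3x3 intrinsics, pixels), "k1" (the pictures are not rectified: a ray, as slopes to the right and down, at radius r is drawn at 1 + k1 r^2 times it, then the intrinsics apply), "R" (3x3) and "t" (3): a world point X has camera coordinates R X + t. Camera axes: x right, y down, z forward; pixel columns grow to the right and rows downward; lengths in mm; the calibration is good to about 2 mm. A picture is of the moment at which its call begins. There is no depth.
- bot.close_job(): hands the job in; it is judged then, once.
The state is a dict: "time": time; "joint_positions": joint angles; "dq": joint speeds; "tau": joint torques, N m; "tool_pos": TCP position; "tcp_rot": TCP orientation; "contact_force": force on the tool from outside, world axes, zero at the start; "moment": the same for the moment, N m; "grip_width": finger opening in mm; "finger_force": force on a finger pad.
Only numpy, scipy, OpenCV 4.12 (cv2) and the standard library are available. Lean on these libraries where they do the work, as an engineer would, in place of code of your own. Each camera call takes 0.05 s, during which the arm holds its last target. There are 200 camera calls.

## Task

A returned pocket notebook has been left lying on the sill of the wooden returns box. Push the red sprung flap open with one finger and, while that finger keeps it open, push the notebook over the sill edge with the other finger so that it drops into the box; then withdraw and let the flap spring shut. Slide the notebook, do not lift it or shove the flap open with it, and leave the things standing round the box alone.

Things in the scene. Friction and masses are not known exactly. Their poses are not given: they have to be found in the camera images.
- returns_box: Light-wood counter-top box with a red flap, fixed, 216 mm deep (x), 216 wide (y). Origin on the table below the middle of the sill's inner edge; x points level into the box (away from the robot within 18 degrees), y left, z up. Its front part, x = -98 to 0 mm, is a flat open sill 100 mm high over the full width; only the notebook lies on it. Inside it is hollow, floor at 8 mm.
- sill_edge (a point): Middle of the sill's inner edge, on top of the sill, 100 mm above the table; axes as the box. Behind it is the mouth, 200 mm wide between side cheeks, closed by the flap. The notebook tips in once its middle has passed x = 0 here. Behind the hinge a roof strip (x = 97 to 121 mm) is the box's tallest part, top 55 mm above the sill.
- flap (a joint): Opening angle of the flap, rad: 0 shut, grows as it swings down and inwards, stop at 1.0. A spring always shuts it (2 to 7 N at a fingertip); the notebook's weight does not open it. A finger pointing down, tip a few mm above sill height, moved along x, opens it: about 0.1 rad with the finger's far side 40 mm past sill_edge, 0.3 at 60 mm, 0.65 at 84 mm, which is as far as it should go.
- flap_lip (a point): Middle of the flap's free lower lip; moves with the flap. The flap is a 3 mm plate, 197 mm wide (y) and 105 mm from hinge to lip. When shut it rises backwards at 27 degrees from its lip (6 mm behind and 3 mm below sill_edge) to its hinge line along y (100 mm behind and 43 mm above sill_edge).
- notebook: The notebook to post: green cover with a butterfly, 79 x 54 x 16 mm, 35 to 70 g, flat on the sill. Origin at the middle of its underside; its x axis is along the 79 mm side, which lies along the box's y within 14 degrees. Its middle starts 45 to 53 mm in front of the sill edge and up to 25 mm left or right of the mouth's middle.
- pink_notebook: Bystander: pink pocket notebook, 79 x 54 x 16 mm, flat on the table to the left of the box. Origin at the middle of its underside.
- spool: Bystander: wooden spool of thread, 33 mm across, 40 mm high, standing on the table to the left of the box. Origin at the middle of its underside.
- seal: Bystander: slim turned wooden wax seal, 23 mm across, 108 mm high, standing on the table to the right of the box. Origin at the middle of its underside.
- flower_stamp: Bystander: wooden rubber stamp with flowers, 30 x 46 x 34 mm, standing on the table to the right of the box. Origin at the middle of its underside.

How it is judged (in metres and radians):
On the way:
1. while a finger keeps the flap open, a finger pushes the notebook, still flat on the sill, to the sill edge (value of joint flap above 0.12 rad and contact force between the fingers and flap above 0.3 N and contact force between the fingers and notebook above 0.03 N and x of notebook in the frame of sill_edge above -0.025 m and z of notebook in the frame of sill_edge above -0.006 m), for 0.05 s.
At the end, for the whole second after the job is handed in: The notebook lies at rest inside the returns box (its middle more than 20 mm below the sill and within the box's walls), the flap has shut again (below 0.04 rad), and none of the four bystanders is more than 15 mm from where it stood (x of notebook in the frame of sill_edge between -0.09 and 0.11 m and y of notebook in the frame of sill_edge between -0.1 and 0.1 m and z of notebook in the frame of sill_edge below -0.02 m and linear speed of notebook below 0.02 m/s and value of joint flap below 0.04 rad and distance of each of pink_notebook, spool, seal, flower_stamp from where it was at the start of the episode below 0.015 m); the robot touches nothing.
It fails at once if the notebook is lifted more than 25 mm off the sill (z of notebook in the frame of sill_edge above 0.025 m).
It fails at once if the notebook itself is used to shove the flap open (contact force between notebook and flap above 1 N and x of notebook in the frame of sill_edge below -0.015 m).
It fails at once if a bystander is pushed more than 15 mm (distance of any of pink_notebook, spool, seal, flower_stamp from where it was at the start of the episode above 0.015 m).
It also fails if it takes over 38 s, if anything falls off the work surface, if the arm or the gripper's body presses on something with over 40 N, if the wrist force passes 120 N, or if a joint passes its speed limit or range.

## Working session

There is one attempt and no reset: what is moved stays moved. The work goes in short steps, Python scripts to look and compute and a tool call to move; the robot and the scene stay as the last step left them, time stands still between calls to the robot, and variables do not carry over. Pictures are saved under pics/ and viewed, at most 10 in all, crops included, and the job is handed in when it is done.

```bash
ls; mkdir -p pics
```

Run:
```python
from plant import bot
import cv2,pickle
o=bot.get_obs(); print(o)
for n in("scene","top"):
    c=bot.capture(n); cv2.imwrite(f"pics/{n}0.png",c["color"][:,:,::-1]); pickle.dump(c,open(f"pics/{n}0.pkl","wb"))
    print(n,c["K"],c["k1"],c["R"],c["t"])
```

```text
pics
plant.py
{'time': 0.0, 'joint_positions': array([ 1.17001163e+00,  3.42759776e-01,  1.52503298e+00, -8.27036512e-06,
        1.27538970e+00, -1.45983585e-01]), 'dq': array([-0.00062008,  0.00040412,  0.00112408, -0.00031373,  0.00045171,
       -0.00021936]), 'tau': array([ 1.46714825e-03, -4.31227648e+01, -2.44226611e+01,  7.17929564e-02,
        5.58107521e-02, -1.08032889e-04]), 'tool_pos': array([132.24682915, 507.93392889, 404.01993578]), 'tcp_rot': array([-3.14001861e+00, -2.23438046e-04,  2.88679378e+00]), 'contact_force': array([-0.56748521, -0.05591126, -0.23199382]), 'moment': array([-0.01831331,  0.01403194,  0.00797976]), 'finger_force': 0.0, 'grip_width': 91.46693938416757}
scene [[456.10459905   0.         317.76913567]
 [  0.         456.10459905 236.63276506]
 [  0.           0.           1.        ]] -0.05454089276954516 [[ 0.70593455 -0.70827207  0.00266105]
 [-0.48488474 -0.48601626 -0.7271004 ]
 [ 0.51627821  0.51199499 -0.68652599]] [-365.05538154  351.91606822  638.37209471]
top [[610.70547599   0.         322.91840662]
 [  0.         610.70547599 234.95280427]
 [  0.           0.           1.        ]] 0.004272306673624338 [[-0.01571067 -0.99978595  0.01346182]
 [-0.98893343  0.01355086 -0.14773977]
 [ 0.14752573 -0.01563393 -0.98893465]] [  31.02002079  518.98543467 1351.99777604]
```

View pics/scene0.png

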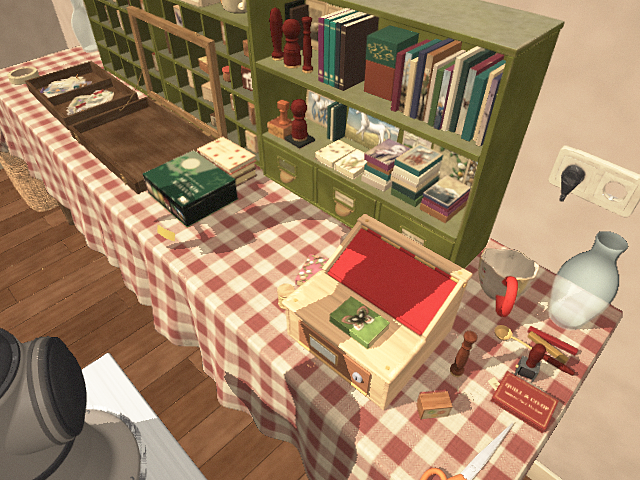

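View pics/top0.png

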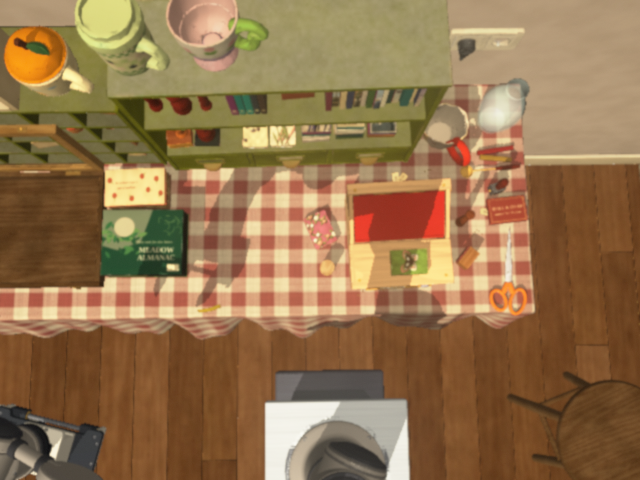

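The scene view shows the box at about (370,310) with the notebook at (358,320). The top view shows the box at cols 348–453, rows 182–290, with the notebook at (409,262). I'll enlarge both to get precise corners.

Run:
```python
import cv2
a=cv2.imread("pics/scene0.png")[205:415,270:485]; cv2.imwrite("pics/sc1.png",cv2.resize(a,None,fx=2.8,fy=2.8,interpolation=cv2.INTER_CUBIC))
a=cv2.imread("pics/top0.png")[165:300,290:490]; cv2.imwrite("pics/tc1.png",cv2.resize(a,None,fx=4,fy=4,interpolation=cv2.INTER_CUBIC))
```

```text
(no output)
```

View pics/sc1.png

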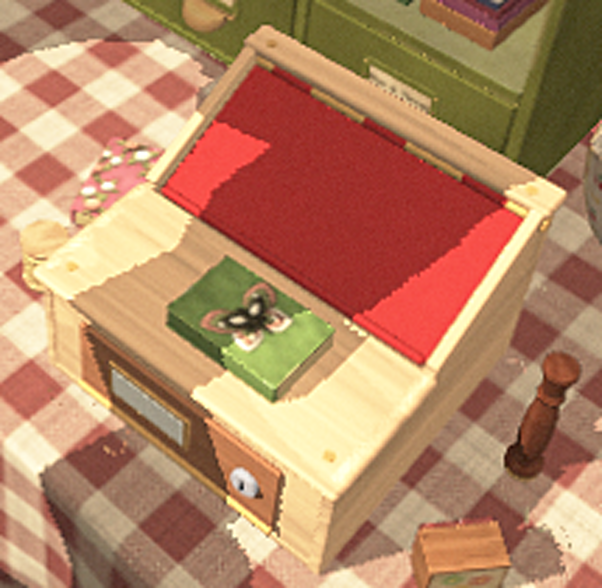

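View pics/tc1.png

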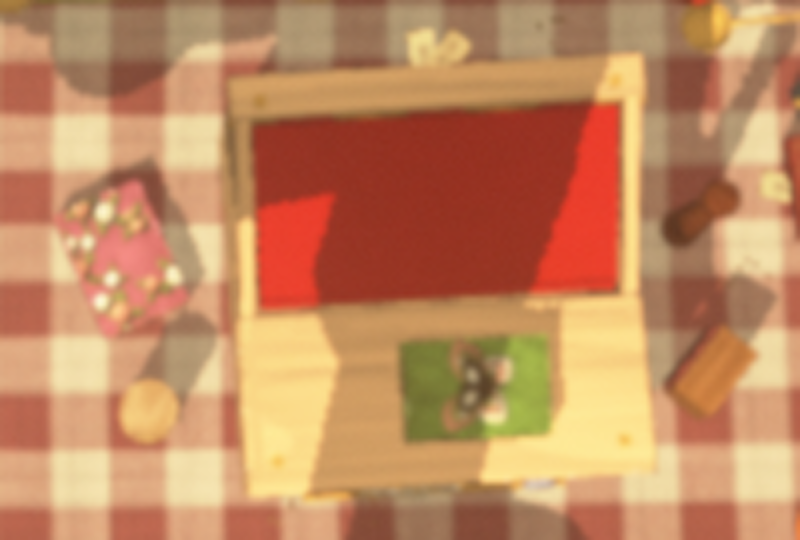

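The crops give the sill, roof and lip corners and the notebook's top-face corners in both views. I'll fit the poses by least squares, leaving height free.

Create h.py:
```python
import numpy as np,pickle
from scipy.optimize import least_squares
C={n:pickle.load(open(f"pics/{n}0.pkl","rb")) for n in("scene","top")}
def proj(n,X):
    c=C[n]; p=np.atleast_2d(X)@c["R"].T+c["t"]; s=p[:,:2]/p[:,2:]
    s=s*(1+c["k1"]*(s**2).sum(1,keepdims=True)); K=c["K"]
    return s*[K[0,0],K[1,1]]+[K[0,2],K[1,2]]
sc=lambda P:(np.array(P)+.5)/2.8-.5+[270,205]
tp=lambda P:(np.array(P)+.5)/4-.5+[290,165]
def place(q,P):
    c,s=np.cos(q[3]),np.sin(q[3]); return np.array(P)@np.array([[c,s,0],[-s,c,0],[0,0,1]])+q[:3]
def fit(P,S,T,q0):
    f=lambda q:np.r_[(proj("scene",place(q,P))-sc(S)).ravel(),(proj("top",place(q,P))-tp(T)).ravel()]
    r=least_squares(f,q0,loss="soft_l1"); return r.x,f(r.x).reshape(2,-1,2).round(1)
```

Run:
```python
from h import *
P=[(-98,108,100),(-98,-108,100),(121,108,155),(121,-108,155),(6,98.5,98),(6,-98.5,98)]
b,e=fit(P,[(37,287),(330,500),(262,27),(565,190),(163,192),(425,362)],[(247,497),(655,472),(230,80),(642,55),(258,309),(620,290)],[500,-100,0,0])
print(b,e.tolist())
N=[(-39.5,27,16),(39.5,27,16),(39.5,-27,16),(-39.5,-27,16)]
n,e=fit(N,[(332,334),(223,257),(168,308),(273,386)],[(549,335),(401,343),(406,442),(552,434)],[450,-100,100,0][:3]+[1.57])
# x axis along box y(left): -39.5 -> right
print(n,e.tolist())
c,s=np.cos(b[3]),np.sin(b[3]);d=n[:2]-b[:2]
print("nb in box",c*d[0]+s*d[1],-s*d[0]+c*d[1],n[2]-b[2],n[3]-b[3]-np.pi/2)
```

```text
[ 4.94496463e+02 -1.42717477e+02 -2.59887932e+00  5.31075965e-02] [[[-1.7, -3.4], [0.4, 0.3], [1.4, 0.1], [-0.4, 0.5], [-1.1, -0.5], [0.2, 1.2]], [[2.3, 0.7], [0.0, 0.1], [0.3, -0.2], [-1.2, -0.4], [0.2, -0.3], [-0.5, -1.5]]]
[ 448.07075264 -157.09487986   97.51740505    6.71665279] [[[-54.7, 9.8], [-0.4, -0.8], [51.4, -10.0], [0.6, 1.6]], [[-21.6, 35.3], [-1.2, 0.1], [19.9, -35.4], [0.1, -0.4]]]
nb in box -47.12344616863322 -11.892733520089415 100.11628436701655 5.0927488632973175
```

Run:
```python
from h import *
P=[(-98,108,100),(-98,-108,100),(121,108,155),(121,-108,155),(6,98.5,98),(6,-98.5,98)]
b,e=fit(P,[(34,282),(330,500),(262,27),(565,190),(163,192),(425,362)],[(248,497),(655,472),(230,80),(642,55),(258,309),(620,290)],[500,-100,0,0])
print(b,abs(e).max())
N=[(-39.5,27,16),(39.5,27,16),(39.5,-27,16),(-39.5,-27,16)]
n,e=fit(N,[(273,386),(168,308),(223,257),(332,334)],[(552,434),(406,442),(401,343),(549,335)],[450,-100,100,1.57])
print(n,e.tolist())
c,s=np.cos(b[3]),np.sin(b[3]);d=n[:2]-b[:2]
print("nb in box",c*d[0]+s*d[1],-s*d[0]+c*d[1],n[2]-b[2],n[3]-b[3]-np.pi/2)
```

Add to h.py:
```python
B=np.array([494.4,-142.7]); BY=0.053
def box2w(x,y): c,s=np.cos(BY),np.sin(BY); return B+[c*x-s*y,s*x+c*y]
def w2box(p): c,s=np.cos(BY),np.sin(BY); d=np.array(p)[:2]-B; return np.array([c*d[0]+s*d[1],-s*d[0]+c*d[1]])
def to(xy,z,yaw,o=None):
    "shift in tool axes from measured pose to TCP target"
    from scipy.spatial.transform import Rotation as Ro
    if o is None:
        from plant import bot; o=bot.get_obs()
    R=Ro.from_euler("xyz",o["tcp_rot"]).as_matrix()
    d=R.T@(np.r_[xy,z]-o["tool_pos"]); print("shift",d.round(1),"turn",round(-(yaw-o["tcp_rot"][2]),3),"box",w2box(o["tool_pos"]).round(1),"z",o["tool_pos"][2].round(1))
```

Run:
```python
from h import *
to((330,360),404.7,2.147)
print(box2w(-47.2,18))
```

```text
shift [-228.6  -93.3   -0.5] turn 0.74 box [-327.2  668.9] z 404.1
[ 446.31272345 -127.22570408]
```

Call:
shift_gripper(motion={"segments":[[92,-228,-93,0,0.74],[92,-228,-93,0,0.74],[92,-228,-93,0,0.74],[92,-228,-93,0,0.74],[92,-228,-93,0,0.74]]})

```text
time: 0.72
tool_pos: [332.2, 358.4, 404.4]
tcp_rot: [-3.141, 0.001, 2.14]
contact_force: [-1.0, -0.4, 0.8]
grip_width: 91.8
finger_force: 0.0
```

Run:
```python
from h import *
to((430,70),404.7,2.147)
```

```text
shift [-2.956e+02 -7.300e+01 -1.000e-01] turn -0.007 box [-135.4  509. ] z 404.4
```

Call:
shift_gripper(motion={"segments":[[92,-296,-73,0,0],[92,-296,-73,0,0],[92,-296,-73,0,0],[92,-296,-73,0,0],[92,-296,-73,0,0]]})

```text
time: 1.35
tool_pos: [429.5, 71.6, 404.7]
tcp_rot: [3.141, -0.0, 2.149]
contact_force: [0.3, 0.6, -0.0]
grip_width: 92.0
finger_force: 0.0
```

Run:
```python
from h import *
to(box2w(-47.2,18),360,2.147)
```

```text
shift [-175.7  -94.6   44.6] turn 0.002 box [-53.4 217.4] z 404.7
```

Call:
shift_gripper(motion={"segments":[[92,-176,-95,20,0],[92,-176,-95,45,0],[92,-176,-95,45,0],[92,-176,-95,45,0],[92,-176,-95,45,0]]})

```text
time: 1.98
tool_pos: [445.8, -126.6, 359.2]
tcp_rot: [-3.141, -0.002, 2.146]
contact_force: [0.5, 1.1, -0.6]
grip_width: 91.7
finger_force: 0.0
```

Run:
```python
from h import *
from plant import bot
import cv2
to(box2w(-47.2,18),320,2.147)
ims=[]
for n,(x,y,w,h) in dict(scene=(260,130,230,280),top=(290,130,200,170)).items():
    im=bot.capture(n)["color"][:,:,::-1][y:y+h,x:x+w]; ims.append(cv2.resize(im,(400,int(h*400/w)),interpolation=cv2.INTER_CUBIC))
H=max(i.shape[0] for i in ims); cv2.imwrite("pics/hov.png",np.hstack([np.pad(i,((0,H-i.shape[0]),(0,0),(0,0))) for i in ims]))
```

```text
shift [-0.9  0.1 39.2] turn -0.001 box [-47.7  18.7] z 359.2
```

View pics/hov.png

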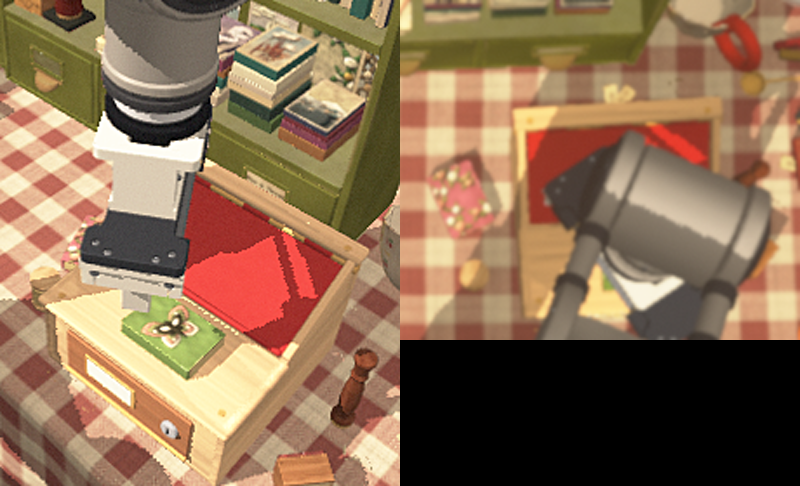

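The hover picture shows the push finger tip at about (137,305) in the scene crop, with the notebook's near corner at (187,375). I'll lower the fingers to just above the notebook's top and check again.

Call:
shift_gripper(motion={"segments":[[92,-1,0,39,0],[92,-1,0,39,0],[92,-1,0,39,0]]})

```text
time: 2.45
tool_pos: [446.7, -126.7, 321.9]
tcp_rot: [3.141, 0.001, 2.149]
contact_force: [0.2, 1.1, -0.4]
grip_width: 91.9
finger_force: 0.0
```

Run:
```python
from h import *
from plant import bot
import cv2
o=bot.get_obs(); to(box2w(-47.2,18),283,2.147)
c,s=np.cos(o["tcp_rot"][2]),np.sin(o["tcp_rot"][2]); u=np.array([-s,c]) 
u=np.array([s,-c]); v=np.array([c,s])
im=bot.capture("scene")["color"][:,:,::-1].copy()
x,y,w,h=290,230,150,180;k=3.3
big=cv2.resize(im[y:y+h,x:x+w],None,fx=k,fy=k,interpolation=cv2.INTER_CUBIC)
zt=o["tool_pos"][2]-178
P=[np.r_[o["tool_pos"][:2]+sg*(46+a)*u+b*v,zt] for sg in(-1,1) for a,b in((0,-9.5),(0,9.5),(19,9.5),(19,-9.5))]
q=((proj("scene",P)-[x,y]+.5)*k-.5).astype(int)
for p in q: cv2.circle(big,tuple(int(i) for i in p),3,(255,0,255),-1)
print([w2box(p).round(1).tolist() for p in P]); cv2.imwrite("pics/low.png",big)
```

```text
shift [-0.2 -0.6 38.9] turn 0.002 box [-46.8  18.5] z 321.9
[[-81.9, -12.7], [-91.4, 3.7], [-107.8, -5.8], [-98.3, -22.3], [-2.3, 33.3], [-11.8, 49.8], [4.7, 59.3], [14.2, 42.9]]
```

View pics/low.png

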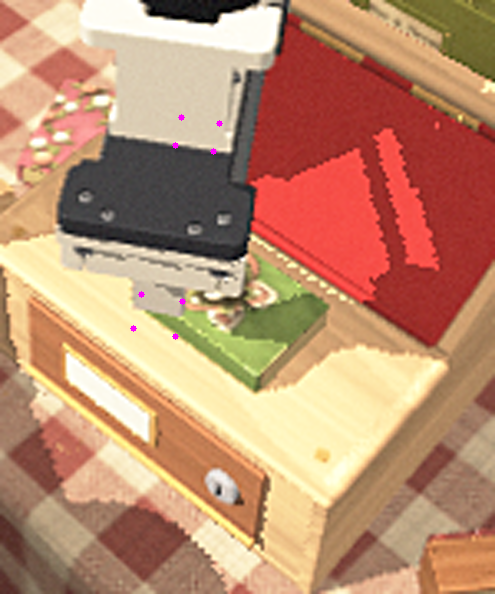

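The visible push fingertip spans (133,305)–(186,315), clear of the notebook's near edge. It is only about 8 mm thick, so the fingers are about 100 mm apart along the tool's y. I'll turn a little for more reach on the flap side, then lower them.

Run:
```python
from h import *
to(box2w(-44.3,15),282.5,2.060)
```

```text
shift [-4.   0.5 39.6] turn 0.088 box [-46.8  18.2] z 322.1
```

Call:
shift_gripper(motion={"segments":[[92,-4,0.5,0,0.088],[92,-4,0.5,15,0.088],[92,-4,0.5,30,0.088],[92,-4,0.5,39.5,0.088],[92,-4,0.5,39.5,0.088]]})

```text
time: 3.12
tool_pos: [448.9, -130.6, 281.4]
tcp_rot: [3.142, -0.0, 2.059]
contact_force: [-0.1, 0.7, 0.6]
grip_width: 91.7
finger_force: 0.0
```

Run:
```python
from h import *
from plant import bot
import cv2
o=bot.get_obs(); to(box2w(-44.3,15),282.5,2.060)
c,s=np.cos(BY-o["tcp_rot"][2]),np.sin(BY-o["tcp_rot"][2]); print("box-x in tool:",c,-s)
im=bot.capture("scene")["color"][:,:,::-1]
cv2.imwrite("pics/low2.png",cv2.resize(im[230:410,290:440],None,fx=3.3,fy=3.3,interpolation=cv2.INTER_CUBIC))
```

```text
shift [ 0.2  0.6 -1.1] turn -0.001 box [-44.8  14.5] z 281.4
box-x in tool: -0.4216155937265543 0.906774663919656
```

View pics/low2.png

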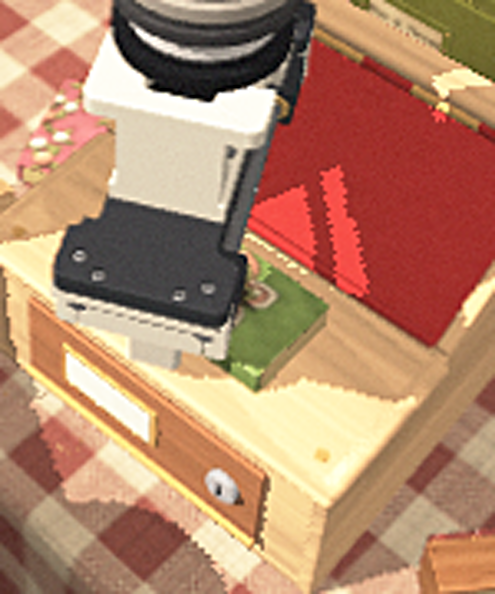

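The picture shows the fingertip at (160,365), on the sill behind the notebook and clear of it. Next I'll advance along box x.

Call:
shift_gripper(motion={"segments":[[92,-4.2,9.1,0,0],[92,-8.4,18.1,0,0],[92,-12.6,27.2,0,0],[92,-15.6,33.5,0,0],[92,-18.1,39,0,0]]})

```text
time: 3.8
tool_pos: [492.1, -128.2, 281.0]
tcp_rot: [-3.141, -0.001, 2.059]
contact_force: [-2.4, 0.1, 1.7]
grip_width: 91.5
finger_force: 1.3
```

Run:
```python
from h import *
from plant import bot
import cv2
o=bot.get_obs(); to(box2w(25.7,15),282.5,2.060)
im=bot.capture("scene")["color"][:,:,::-1]
cv2.imwrite("pics/push1.png",cv2.resize(im[210:400,290:460],None,fx=3.1,fy=3.1,interpolation=cv2.INTER_CUBIC))
```

```text
shift [-11.1  24.9  -1.5] turn -0.001 box [-1.6 14.6] z 281.0
```

View pics/push1.png

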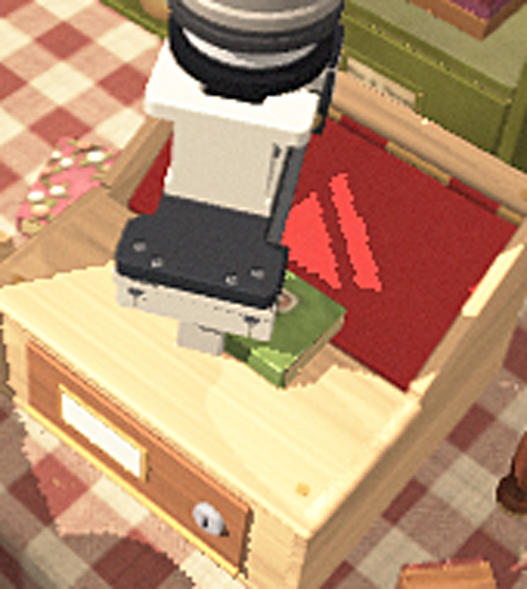

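The notebook is moving with the finger: its right-hand corners are at (283,372) and (345,312), and the flap is being pressed. I'll check the notebook's position from those corners before going on.

Run:
```python
from h import *
for q in((283,372),(345,312)):
    t=np.array(q)/3.1+[290,210]
    r=least_squares(lambda a:(proj("scene",np.r_[a,114.])-t).ravel(),[480,-180]).x; print(w2box(r).round(1))
```

```text
[-40.  -51.8]
[ 11.2 -53.6]
```

The notebook is straight, with its middle at x ≈ −14, y ≈ −13. I'll continue.

Call:
shift_gripper(motion={"segments":[[92,-2.1,4.5,0,0],[92,-4.2,9.1,0,0],[92,-6.3,13.6,0,0],[92,-8.4,18.1,0,0],[92,-10.9,23.6,0,0]]})

```text
time: 4.47
tool_pos: [517.2, -126.8, 280.7]
tcp_rot: [-3.139, -0.002, 2.059]
contact_force: [-8.6, -0.2, -0.2]
grip_width: 91.7
finger_force: 3.5
```

Run:
```python
from h import *
from plant import bot
import cv2
o=bot.get_obs(); to(box2w(25.7,15),282.5,2.060)
im=bot.capture("scene")["color"][:,:,::-1]
cv2.imwrite("pics/push2.png",cv2.resize(im[210:400,290:460],None,fx=3.1,fy=3.1,interpolation=cv2.INTER_CUBIC))
```

```text
shift [-0.6  2.1 -1.9] turn -0.001 box [23.6 14.7] z 280.7
```

View pics/push2.png

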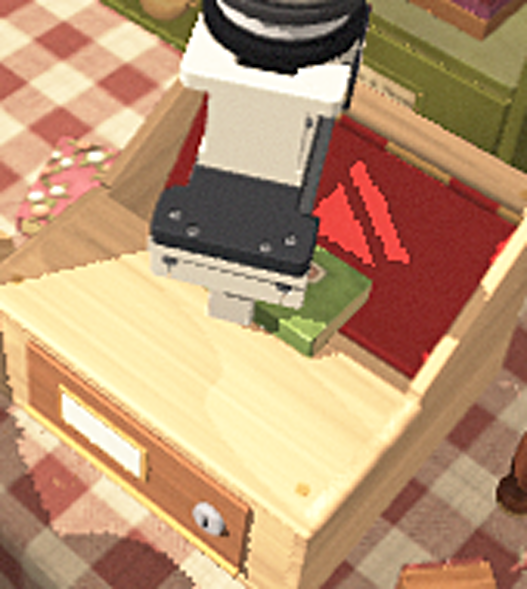

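The notebook's rear corner is at (312,345) and it overhangs the edge without having dropped. The flap is well open. I'll push a few mm more and wait.

Call:
shift_gripper(motion={"segments":[[92,-1,2.2,0,0],[92,-2,4.5,0,0],[92,-2.9,6.3,0,0],[92,-2.9,6.3,0,0],[92,-2.9,6.3,0,0]]})

```text
time: 5.15
tool_pos: [523.5, -126.4, 280.0]
tcp_rot: [-3.137, -0.004, 2.059]
contact_force: [-8.3, -0.3, -1.5]
grip_width: 91.6
finger_force: 3.5
```

Run:
```python
from h import *
from plant import bot
import cv2
o=bot.get_obs(); to(box2w(25.7,15),282.5,2.060)
im=bot.capture("scene")["color"][:,:,::-1]
cv2.imwrite("pics/push3.png",cv2.resize(im[210:400,290:460],None,fx=3.1,fy=3.1,interpolation=cv2.INTER_CUBIC))
```

```text
shift [ 2.  -3.8 -2.5] turn -0.001 box [29.9 14.8] z 280.0
```

View pics/push3.png

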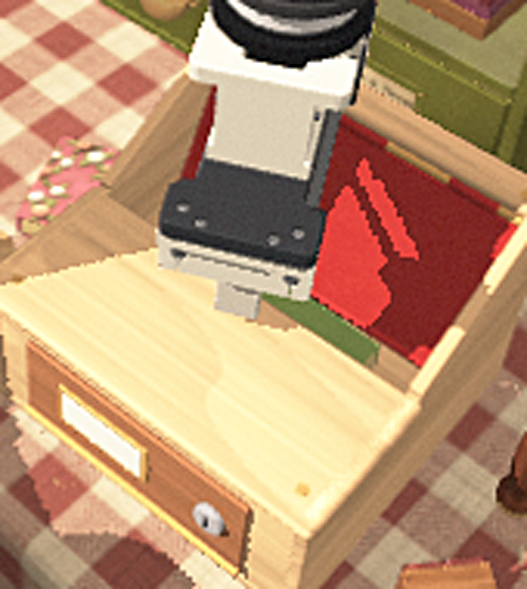

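The notebook has tipped into the mouth, with only a green strip from (270,295) to (378,355) still visible. That was the last of my pictures, so from here I'll track the green area numerically.

Add to h.py:
```python
def green():
    from plant import bot; import cv2
    im=bot.capture("scene")["color"][260:345,355:425]
    h=cv2.cvtColor(im,cv2.COLOR_RGB2HSV); m=cv2.inRange(h,(36,60,20),(80,255,255))
    ys,xs=np.nonzero(m); print("green",len(ys),(xs.min()+355,xs.max()+355,ys.min()+260,ys.max()+260) if len(ys) else "")
```

```bash
python3 -c "from h import *; green()"
```

```text
green 256 (np.int64(374), np.int64(411), np.int64(305), np.int64(326))
```

Call:
shift_gripper(motion={"segments":[[92,0,0,0,0],[92,0,0,0,0],[92,0,0,0,0]]})

```text
time: 5.62
tool_pos: [523.5, -126.4, 280.0]
tcp_rot: [-3.137, -0.004, 2.059]
contact_force: [-7.9, -1.3, -1.5]
grip_width: 91.7
finger_force: 3.5
```

```bash
python3 -c "from h import *; green()"
```

```text
green 253 (np.int64(374), np.int64(411), np.int64(305), np.int64(326))
```

The notebook is hung up in the mouth. I'll work out its tilt from the visible strip by intersecting its right end with the plane y = −53.

Run:
```python
from h import *
from plant import bot; import cv2
im=bot.capture("scene")["color"]
m=cv2.inRange(cv2.cvtColor(im,cv2.COLOR_RGB2HSV),(36,60,20),(80,255,255))[300:330,370:416]
for r in m: print("".join(".#"[v>0] for v in r))
for q in((412,319),(412,327)):
  for z in (60,80,90,100,110,120):
    r=least_squares(lambda a:(proj("scene",np.r_[a,z-2.])-q).ravel(),[480,-180]).x; print(q,z-100,w2box(r).round(1))
```

```text
Traceback (most recent call last):
TypeError: string indices must be integers, not 'numpy.bool'
```

Run:
```python
from h import *
from plant import bot; import cv2
im=bot.capture("scene")["color"]
m=cv2.inRange(cv2.cvtColor(im,cv2.COLOR_RGB2HSV),(36,60,20),(80,255,255))[302:330,370:416]
for r in m: print("".join("#" if v else "." for v in r))
for q in((412,319),(412,326)):
  for z in (60,80,90,100,110,120):
    r=least_squares(lambda a:(proj("scene",np.r_[a,z-2.])-q).ravel(),[480,-180]).x; print(q,z-100,w2box(r).round(1))
```

```text
..............................................
..............................................
.............#................................
....#####.....................................
......########......#.........................
.......###############........................
.........###############......................
..........###############.....................
............##############....................
.............###############..................
...............##############.................
................######.########...............
..................##############..............
...................##############.............
.....................#############............
......................##############..........
........................#############.........
..........................#############.......
...........................#############......
.............................#############....
..............................############....
................................#########.....
.................................######.......
...................................###........
....................................#.........
..............................................
..............................................
..............................................
(412, 319) -40 [ 49.1 -58.6]
(412, 319) -20 [ 34.7 -64.6]
(412, 319) -10 [ 27.5 -67.6]
(412, 319) 0 [ 20.3 -70.7]
(412, 319) 10 [ 13.1 -73.7]
(412, 319) 20 [  5.9 -76.7]
(412, 326) -40 [ 36.9 -66.7]
(412, 326) -20 [ 22.9 -72.5]
(412, 326) -10 [ 15.8 -75.4]
(412, 326) 0 [  8.8 -78.3]
(412, 326) 10 [  1.8 -81.1]
(412, 326) 20 [ -5.2 -84. ]
```

Run:
```python
from h import *
f=lambda x,y,z:proj("scene",np.r_[box2w(x,y),z+98.])[0].round(1)
for y in(0,-30,-60,-80): print("sill edge",y,f(0,y,0),"lip .6", f(51,y,-48))
```

```text
sill edge 0 [369.3 303.3] lip .6 [384.4 303.3]
sill edge -30 [384. 313.] lip .6 [398.3 312.3]
sill edge -60 [399.3 323.1] lip .6 [412.6 321.6]
sill edge -80 [409.8 330.1] lip .6 [422.4 327.9]
```

The strip is bounded by the sill edge below and the open lip above. So the notebook is already lying still inside, seen through the gap. I'll withdraw along −x, then up.

Call:
shift_gripper(motion={"segments":[[92,6.3,-13.6,0,0],[92,12.6,-27.2,0,0],[92,19,-41,0,0],[92,25.3,-54.4,-1,0],[92,29.5,-63.5,-3,0]]})

```text
time: 6.4
tool_pos: [454.3, -130.3, 284.4]
tcp_rot: [3.141, 0.0, 2.059]
contact_force: [-0.5, 0.3, -0.1]
grip_width: 92.1
finger_force: 0.0
```

Call:
shift_gripper(motion={"segments":[[92,0,0,-30,0],[92,0,0,-80,0],[92,0,0,-130,0],[92,0,0,-130,0]]})

```text
time: 6.9
tool_pos: [455.3, -130.5, 418.1]
tcp_rot: [3.136, 0.007, 2.059]
contact_force: [0.0, -0.4, -0.1]
grip_width: 91.7
finger_force: 0.0
```

Call:
shift_gripper(motion={"segments":[[92,150,60,-30,0],[92,250,60,-30,0],[92,250,60,-30,0],[92,250,60,-30,0],[92,250,60,-30,0]]})

```text
time: 7.52
tool_pos: [389.0, 121.4, 443.8]
tcp_rot: [-3.141, -0.001, 2.064]
contact_force: [0.6, 0.0, -0.2]
grip_width: 91.7
finger_force: 0.0
```

Run:
```python
from h import *
from plant import bot; import cv2
green()
for n in("scene","top"):
    im=bot.capture(n)["color"]; a=C[n]["color"]
    d=(np.abs(im.astype(int)-a).max(2)>60).astype(np.uint8)
    k,l,s,c=cv2.connectedComponentsWithStats(cv2.morphologyEx(d,cv2.MORPH_OPEN,np.ones((3,3))))
    print(n,[tuple(int(v) for v in t) for t in s[1:]])
    red=lambda i:cv2.inRange(cv2.cvtColor(i,cv2.COLOR_RGB2HSV),(172,170,60),(180,255,255))|cv2.inRange(cv2.cvtColor(i,cv2.COLOR_RGB2HSV),(0,170,60),(4,255,255))
    R=(slice(215,345),slice(320,460)) if n=="scene" else (slice(185,250),slice(345,455))
    for i in(a,im): print(red(i)[R].astype(bool).sum())
```

```text
green 6 (np.int64(372), np.int64(381), np.int64(304), np.int64(310))
scene [(144, 0, 29, 5, 115), (183, 0, 19, 7, 96), (174, 5, 6, 8, 37), (170, 6, 3, 3, 9), (184, 10, 11, 18, 105), (143, 13, 33, 51, 508), (170, 13, 5, 5, 21), (196, 12, 3, 3, 9), (197, 21, 4, 6, 22), (177, 24, 3, 3, 9), (192, 25, 3, 3, 9), (197, 28, 4, 4, 15), (200, 35, 10, 7, 41), (178, 42, 5, 6, 24), (146, 45, 89, 103, 3630), (184, 46, 3, 3, 9), (182, 51, 3, 5, 15), (173, 55, 4, 4, 14), (211, 93, 7, 12, 61), (230, 95, 3, 3, 9), (239, 102, 7, 15, 67), (231, 115, 12, 10, 71), (210, 135, 4, 4, 15), (225, 135, 3, 3, 9), (139, 136, 90, 50, 1564), (150, 156, 3, 3, 9), (191, 175, 4, 4, 15), (176, 183, 23,
[... 1300 characters left out ...]
75, 4, 7, 26), (155, 277, 10, 14, 85), (289, 279, 3, 5, 15), (215, 285, 19, 33, 300), (290, 285, 3, 5, 15), (214, 292, 3, 4, 12), (232, 292, 14, 11, 139), (260, 292, 14, 8, 102), (295, 292, 4, 3, 12), (198, 297, 4, 7, 24), (376, 307, 13, 7, 71), (443, 314, 10, 7, 51), (220, 326, 4, 3, 12), (219, 335, 10, 6, 54), (225, 343, 10, 7, 60), (230, 356, 87, 40, 1508), (217, 365, 47, 115, 2725), (265, 402, 60, 78, 3384), (0, 407, 28, 41, 768), (386, 413, 19, 43, 268), (29, 416, 13, 5, 43), (29, 425, 45, 37, 937), (77, 424, 19, 14, 122), (99, 431, 4, 4, 14), (0, 442, 7, 11, 65), (15, 450, 22, 19, 245), (366, 450, 11, 9, 61), (6, 463, 10, 17, 72), (29, 470, 21, 10, 122), (385, 471, 7, 9, 47)]
3482
3494
```

The red flap area matches the start in both views. I'll check its lower lip row by column, then hand in.

Run:
```python
from h import *
from plant import bot; import cv2
def low(i):
    h=cv2.cvtColor(i,cv2.COLOR_RGB2HSV); m=((h[...,0]>170)|(h[...,0]<5))&(h[...,1]>170)&(h[...,2]>60)
    return np.array([220+np.nonzero(m[220:340,c])[0].max() for c in range(335,420,4)])
im=bot.capture("scene")["color"]; print(low(im)-low(C["scene"]["color"])); print(bot.get_obs()["contact_force"].round(2)); green()
f=lambda x,y,z:proj("scene",np.r_[box2w(x,y),z+98.])[0].round(1)
print("lip shut",f(6,0,-4),"0.1",f(13,0,-15))
```

```text
[0 0 0 0 0 0 0 0 1 0 0 0 0 0 0 0 0 0 0 0 0 0]
[ 0.26 -0.2  -0.14]
green 4 (np.int64(374), np.int64(384), np.int64(305), np.int64(312))
lip shut [371.3 302.7] 0.1 [373.2 304.3]
```

```bash
python3 -c "
from plant import bot; print(bot.close_job())"
```

```text
the job is handed in; nothing more can be done
None
```

I posted the notebook into the box with one finger holding the flap open, let the flap spring shut and handed the job in at about 8 s; the hand-in gave no verdict, the camera shows the notebook inside and the flap back in its starting place, and I kept clear of the bystanders but didn't measure them afterwards.

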